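Scoop the walnuts from the tray into the bowl

TASK

Take the little scoop by its upright wooden handle, scoop the two walnuts out of the narrow metal tray and tip them into the white bowl, without touching the nuts with the fingers and without pushing the bowl out of its place. Then stand the scoop down upright, back in the tray or on the worktop, and let go of it.

Things in the scene. Friction and masses are not known exactly. Their poses are not given: they have to be found in the camera images.
- scoop: Steel scoop, 0.16 kg; origin: underside of the pan, straight below the handle; x points out of its mouth, z up. Handle: upright wooden grip 22 x 22 mm (sides along x, y), z 52 to 112 mm. Pan 88 mm wide; back wall at x -8 mm, 36 mm high; side walls 34 to 12 mm; rolled front lip at x +84 mm, 3 mm high, keeps nuts in when level; tipped 45 degrees mouth-down they slide out. Starts in the tray.
- walnut_1: Brown walnut, 34 x 31 mm, 14 g; origin at its centre. In the fixed metal tray ahead of the scoop, to its left. Tray: parallel to the scoop, floor 200 x 104 mm (8 mm free beside the scoop) at z 4 mm, walls up to z 36 mm. Its end wall ahead leans outward 20 degrees; from its start the scoop can slide 103 mm (+-2) along x until its lip meets it, and nuts pushed there ride over the lip into the pan.
- walnut_2: The other walnut, just like walnut_1, on the tray's floor ahead of the scoop, in the half to the scoop's right (its -y).
- bowl: White round bowl, 150 mm across the rim (135 mm inside), 67 mm high, foot 90 mm wide, 0.28 kg, loose on the worktop on the side to which the scoop's mouth points. Origin at the centre of its underside, z up.
Mind the look-alikes: they are no part of the job. Leave any yellow look-alike of the scoop alone.

How it is judged (in metres and radians):
On the way:
1. at least one walnut is carried in the raised scoop, above the tray's walls (height (world z) of scoop above 0.04 m and ((x of walnut_1 in the frame of scoop between 0 and 0.09 m and z of walnut_1 in the frame of scoop between 0.005 and 0.06 m and distance between walnut_1 and scoop below 0.11 m) or (x of walnut_2 in the frame of scoop between 0 and 0.09 m and z of walnut_2 in the frame of scoop between 0.005 and 0.06 m and distance between walnut_2 and scoop below 0.11 m))), for 0.2 s.
At the end, for the whole second after the job is handed in: Both walnuts rest in the white bowl (centres within 65 mm of its axis, below 60 mm from its underside), the bowl upright within 10 degrees; the scoop stands at rest, upright within 10 degrees, in the tray or on the worktop, its underside below 20 mm (horizontal distance between each of walnut_1, walnut_2 and bowl below 0.065 m and z of walnut_1 in the frame of bowl between 0 and 0.06 m and linear speed of each of walnut_1, walnut_2 below 0.05 m/s and z of walnut_2 in the frame of bowl between 0 and 0.06 m and angle between each of bowl, scoop's own z axis and vertical below 0.17 rad and height (world z) of scoop between -0.02 and 0.02 m and linear speed of scoop below 0.03 m/s); the robot touches nothing.
It fails at once if the fingers touch a walnut (contact force between the fingers and walnut_1 above 0.5 N or contact force between the fingers and walnut_2 above 0.5 N).
It fails at once if the bowl is pushed more than 40 mm from its place (distance of bowl from where it was at the start of the episode above 0.04 m).
It also fails if it takes over 50 s, if anything falls off the work surface, if the arm or the gripper's body presses on something with over 40 N, if the wrist force passes 120 N, or if a joint passes its speed limit or range.

ROBOT

A 7-joint arm with a two-finger parallel gripper is mounted at the origin on a cart in front of the work surface, level with it; the furniture and walls round the work are solid. World frame = base frame: x ahead of the robot, y to its left, z up, the work surface at z = 0. Lengths are in m, angles in degrees, forces in N, time in s.
With the tool pointing down it reaches from about 0.4 to 0.925 m from the base axis. Payload 4.1 kg.
Tool frame: the origin (TCP) lies at the very end of the fingers, on their centre line; the grasp point (between the pads) lies 19 mm behind it; z points along the fingers, y is the direction in which the jaws open and shut (so a half turn about z gives the same grasp; the last joint's range is limited). The gripper opens to 85 mm and grips with 20 to 120 N. Pads are 22 mm wide; open, the fingers measure 114 mm over their backs; the gripper's body (76 mm by 85 mm) begins 54 mm behind the grasp point. The pads swing forward as they close: fully open they stand 13 mm farther back than shut.
Start: joints at [-5.672, 22.827, 2.584, 88.041, -1.071, 69.15, -2.905], TCP at [0.65, 0, 0.231] pointing down, gripper open.
Joint ranges: [-161.44, 161.44], [-28.35, 127.94], [-78.24, 83.42], [0, 140.83], [-78.03, 258.03], [13.02, 114.36], [-168.23, 168.23]. Speed limits (degrees/s): [147.25, 147.25, 180, 180, 180, 180, 180].

INTERFACE

Orientations are given as [roll, pitch, yaw] about the fixed x, y, z axes, in that order (R = Rz(yaw) Ry(pitch) Rx(roll)).
In Python, from workcell import arm gives the robot as it stands.
- The arm moves only by the tool jog_arm, never from a script. Its argument "series" is a list of rows, each a list of 2 entries, a list of its own where there are three numbers: the shift along the world's x, y, z in m, then the turn about the world's z in units of 6 degrees (1.0 is 6 degrees). A call has 1 to 12 rows; each row shifts and turns the pose as measured when the row begins; what a row does not reach is not made up. A row lasts 1/8 s, in which the tool goes at most 62.5 mm and 10.7 degrees, less where a joint would pass 70% of its speed; a pose out of reach is approached as far as the arm can. A call is refused whole if a number of a shift passes 0.0625 or a number of a turn 1, either way. A call with a gripper value outside its range is refused whole. "fingers" is the opening, from 0 (shut) to 1 (fully open), set as the call begins (left out, the last holds). The fingers move at their own pace and stop on an object; the grip force is fixed at half the most. Time passes only in rows, so rows that do not move let the fingers close. It gives the time, the measured TCP pose, the force and the opening at its end, in the units of the state.
- arm.read_state(): the state, without advancing time (a new reading comes with each control period).
- arm.snapshot(name): name is "scene" or "side" or "wrist"; returns a dict with "pixels" (384x512x3 uint8, red, green, blue), "fovy" (degrees; the focal length in pixels is half the picture's height over the tangent of half this angle, whatever the lens; pixels are square), "cx", "cy" (the principal point, pixels), "k1" (the pictures are not rectified: a ray, as slopes to the right and down, at radius r is drawn at 1 + k1 r^2 times it, then the intrinsics apply), "origin" and "orientation" of the camera in the world; the wrist camera has in their place "tool_from_camera" (4x4, takes a point from camera to tool coordinates, whose origin is the TCP and whose axes are the flange's). Camera axes: x right, y down, z forward; pixel columns grow to the right and rows downward; lengths in m; the calibration is good to about 2 mm. A picture is of the moment at which its call begins: read the wrist's pose just before it. There is no depth.
- arm.job_done(): hands the job in, once; it reports no verdict.
Trained networks look in the newest picture that a camera, given by its name, has taken for a name from the list of things; names that differ only in an ending like _2 or _b are one class to them, and where a whole thing is asked for, a point or a joint stands for the part that bears it (a point fixed in the world has none). Each returns a list of dicts, best first, with "conf" (0 to 1); they miss things now and then, are a little off and sometimes report something else, mostly with a low value. They report only what shows in the picture. A call takes as long as a camera call. They do not tell look-alikes from the thing itself.
- arm.silhouettes(camera, query): "pixels" (384x512 bool, what is visible of it) and "rect" ([left, top, right, bottom] in pixels, round what is visible of it).
The state is a dict: "time_s": time; "qpos": joint angles; "joint_vel": joint speeds; "tau": joint torques, N m; "position": TCP position; "orientation": TCP orientation; "wrist_force": force on the tool from outside, world axes, zero at the start; "moment": the same for the moment, N m; "gripper_width": finger opening in m.
Only numpy, scipy, OpenCV 4.12 (cv2) and the standard library are available. Lean on these libraries where they do the work, as an engineer would, in place of code of your own. Each camera call takes 0.05 s, during which the arm holds its last target. There are 200 camera calls.

## Working session

There is one attempt and no reset: what is moved stays moved. The work goes in short steps, Python scripts to look and compute and a tool call to move; the robot and the scene stay as the last step left them, time stands still between calls to the robot, and variables do not carry over. Pictures are saved under pics/ and viewed, about 8 in all and at most 12, crops included, and the job is handed in when it is done.

Besides the shell and the picture viewer there is one more tool, called after "Request:" as name(argument=value, ...) on one line, values as JSON. jog_arm: Moves the arm, as the interface text tells. Its arguments: {"type":"object","properties":{"series":{"type":"array","items":{"type":"array"}},"fingers":{"type":"number"}},"required":["series"]}

```bash
mkdir -p pics; ls
cat > h.py <<'E'
import numpy as np, cv2, json
from scipy.spatial.transform import Rotation as R
from workcell import arm
def Rm(o):
    o=np.array(o,float)
    return o if o.shape==(3,3) else R.from_euler('xyz',o,degrees=True).as_matrix()
def cam(name):
    st=arm.read_state(); s=arm.snapshot(name)
    if 'origin' in s: o=np.array(s['origin'],float); r=Rm(s['orientation'])
    else:
        T=np.array(s['tool_from_camera']); B=Rm(st['orientation'])
        o=np.array(st['position'])+B@T[:3,3]; r=B@T[:3,:3]
    return s,o,r
def K(s):
    f=192/np.tan(np.radians(s['fovy'])/2); return np.array([[f,0,s['cx']],[0,f,s['cy']],[0,0,1.]]),np.array([s['k1'],0,0,0.])
def ray(s,o,r,px):
    k,d=K(s); p=cv2.undistortPoints(np.array(px,float).reshape(-1,1,2),k,d).reshape(-1,2)
    return np.c_[p,np.ones(len(p))]@r.T
def onz(s,o,r,px,z):
    v=ray(s,o,r,px); z=np.asarray(z,float); return o+v*((z-o[2])/v[:,2])[:,None]
def proj(s,o,r,P):
    k,d=K(s); return cv2.projectPoints(np.array(P,float).reshape(-1,3),cv2.Rodrigues(r.T)[0],-r.T@o,k,d)[0].reshape(-1,2)
def save(s,n,crop=None,sc=1):
    im=cv2.cvtColor(s['pixels'],cv2.COLOR_RGB2BGR)
    if crop: im=im[crop[1]:crop[3],crop[0]:crop[2]]
    cv2.imwrite('pics/'+n,cv2.resize(im,None,fx=sc,fy=sc,interpolation=cv2.INTER_CUBIC))
E
python3 - <<'E'
from h import *
ims=[]
for n in('scene','side','wrist'):
    s,o,r=cam(n); ims.append(cv2.cvtColor(s['pixels'],cv2.COLOR_RGB2BGR))
    print(n,o.round(3),s['fovy'],s['k1'],r[:,2].round(2))
    for q in('scoop','walnut_1','bowl'):
        for d in arm.silhouettes(n,q):
            m=d['pixels'];c=np.argwhere(m).mean(0)[::-1]
            print(n,q,round(d['conf'],2),np.round(d['rect']),m.sum(),c.round(1),onz(s,o,r,[c],0.02 if q!='bowl' else .05).round(3))
cv2.imwrite('pics/a.png',cv2.resize(np.vstack([np.hstack(ims[:2]),np.hstack([ims[2],ims[2]*0])]),(800,600),interpolation=cv2.INTER_AREA))
print(arm.read_state())
E
```

```text
pics
scene [ 0.149 -0.658  0.739] 43.086366224369236 0.036504392270330754 [ 0.39  0.68 -0.62]
scene scoop 0.87 [234. 124. 278. 167.] 966 [259.7 149.4] [[0.673 0.306 0.02 ]]
scene scoop 0.63 [169. 139. 219. 196.] 1391 [193.2 171.2] [[0.479 0.303 0.02 ]]
scene walnut_1 0.69 [227. 193. 237. 204.] 133 [230.  195.9] [[0.515 0.166 0.02 ]]
scene walnut_1 0.44 [209. 202. 221. 211.] 135 [212.9 205.3] [[0.466 0.155 0.02 ]]
scene bowl 0.55 [286. 202. 358. 256.] 3325 [319.5 226.8] [[ 0.616 -0.055  0.05 ]]
side [0.387 0.887 0.567] 42.40759340241345 0.03196788692469786 [ 0.18 -0.82 -0.54]
side scoop 0.86 [252. 251. 306. 300.] 1747 [280.1 281.9] [[0.477 0.269 0.02 ]]
side scoop 0.83 [121. 221. 194. 314.] 3698 [160.2 277.1] [[0.673 0.305 0.02 ]]
side walnut_1 0.8 [257. 234. 278. 251.] 246 [268.  243.9] [[0.517 0.172 0.02 ]]
side walnut_1 0.55 [286. 235. 307. 253.] 286 [296.3 244.9] [[0.466 0.162 0.02 ]]
side bowl 0.85 [208. 144. 278. 192.] 2677 [243.  168.4] [[ 0.618 -0.045  0.05 ]]
wrist [0.649 0.081 0.374] 70.251655556124 0.008313130134677792 [-0.   -0.32 -0.95]
wrist scoop 0.58 [168. 156. 290. 26
[... 283 characters left out ...]
0.05 ]]
{'time_s': 0.6, 'qpos': array([-5.67268339, 22.82591971,  2.58343931, 88.04046963, -1.07089873,
       69.14812274, -2.90593555]), 'joint_vel': array([ 0.03443147, -0.07380845, -0.15893437, -0.12623831, -0.0054061 ,
        0.0048595 ,  0.08789191]), 'tau': array([-1.14101211e-03, -4.74744523e+01,  1.36138234e+00, -2.54391646e+01,
        1.15413830e-02,  1.12159676e-03, -3.80056895e-05]), 'position': array([6.50048512e-01, 3.93599042e-05, 2.31356368e-01]), 'orientation': array([1.79990309e+02, 6.05595647e-04, 9.00043205e+01]), 'wrist_force': array([-0.28290242, -0.66400574, -0.78284132]), 'moment': array([ 0.05489934, -0.04695769, -0.04022676]), 'gripper_width': 0.08566700375239959}
```

View pics/a.png

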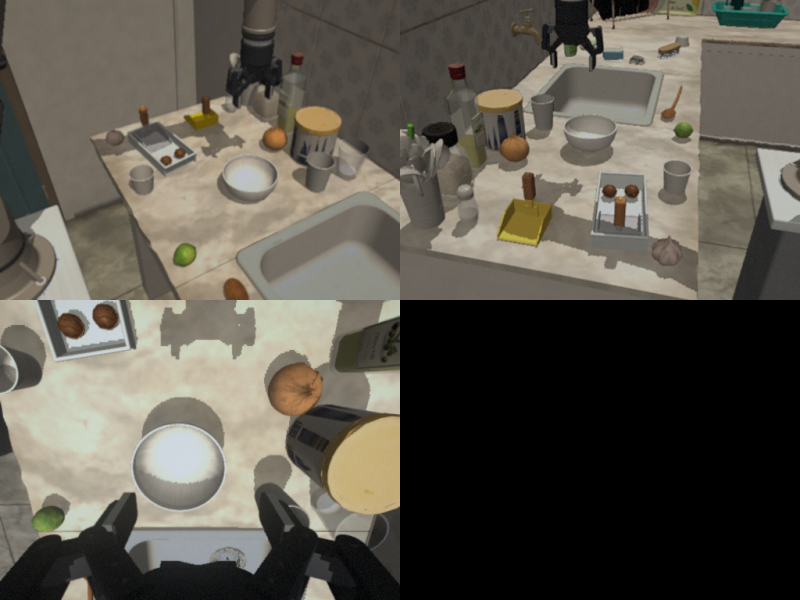

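Request:
jog_arm(series=[[[-0.04,0.045,0.01],0],[[-0.04,0.045,0.01],0],[[-0.04,0.045,0.01],0],[[-0.04,0.045,0.01],0],[[0,0,0],0]], fingers=1)

```text
time_s: 1.23
position: [0.485, 0.1842, 0.2725]
orientation: [179.9, -0.0, 89.9]
wrist_force: [0.1, -0.5, 0.2]
gripper_width: 0.0852
```

Run:
```python
from h import *
arm_s=cam('wrist'); s,o,r=arm_s
for q,z in(('scoop',.02),('walnut_1',.02),('bowl',.05)):
    for d in arm.silhouettes('wrist',q):
        m=d['pixels'];c=np.argwhere(m).mean(0)[::-1]
        print(q,round(d['conf'],2),np.round(d['rect']),m.sum(),c.round(1),onz(s,o,r,[c],z).round(3))
save(s,'b.png',sc=1.5)
np.save('b.npy',s,allow_pickle=True); np.savez('bp.npz',o=o,r=r)
print(arm.read_state())
```

```text
scoop 0.77 [355.  24. 444. 103.] 5983 [395.7  64.5] [[0.673 0.313 0.02 ]]
scoop 0.62 [202.  36. 283. 130.] 5407 [244.1  84.7] [[0.473 0.289 0.02 ]]
walnut_1 0.9 [229. 170. 252. 189.] 395 [240.3 178.4] [[0.466 0.159 0.02 ]]
walnut_1 0.78 [264. 158. 287. 181.] 402 [274.5 170.7] [[0.517 0.17  0.02 ]]
bowl 0.95 [289. 266. 351. 350.] 3239 [317.  308.2] [[ 0.589 -0.053  0.05 ]]
{'time_s': 1.425, 'qpos': array([-21.46004681,   7.83148084,  -3.71496932, 102.47241524,
         0.72311467,  69.72245436, -26.13914863]), 'joint_vel': array([ 0.562578  ,  0.49548028,  0.35068463, -0.0937927 , -0.24830604,
        0.19285435, -0.06900501]), 'tau': array([-7.75972176e-01, -3.39384305e+01, -5.15673347e-01, -2.55937761e+01,
       -4.67093044e-02,  7.46950507e-03,  1.46901475e-03]), 'position': array([0.48853866, 0.17751336, 0.27095856]), 'orientation': array([1.79932457e+02, 1.58899459e-01, 8.92519296e+01]), 'wrist_force': array([ 0.64955611,  0.75504679, -1.223992  ]), 'moment': array([ 0.03674588, -0.00230586, -0.00764649]), 'gripper_width': 0.08546493714035208}
```

View pics/b.png

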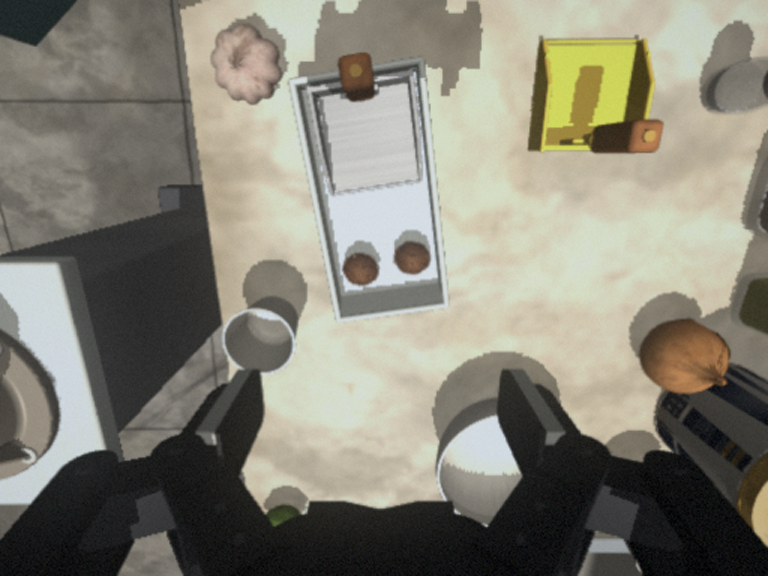

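```bash
cat > f.py <<'E'
from h import *
s=np.load('b.npy',allow_pickle=True).item(); d=np.load('bp.npz'); o,r=d['o'],d['r']
p=lambda px,z:onz(s,o,r,np.array(px)/1.5,z)
c=p([(292,80),(422,60),(447,305),(337,320)],.036); print(c.round(4))
print('sides',np.linalg.norm(np.roll(c,-1,0)-c,axis=1).round(3),[np.degrees(np.arctan2(*(b-a)[1::-1])).round(1) for a,b in((c[0],c[3]),(c[1],c[2]),(c[0],c[1]),(c[3],c[2]))])
l=p([(332,192),(421,181)],.007); print('lip',l.round(4),np.linalg.norm(l[1]-l[0]),np.degrees(np.arctan2(*(l[1]-l[0])[1::-1])))
h=p([(355,72)],.116); print('handle',h.round(4),'lip-handle',(l.mean(0)-h[0]).round(4),np.degrees(np.arctan2(*(l.mean(0)-h[0])[1::-1])))
w=p(np.array([(240.3,178.4),(274.5,170.7)])*1.5,.0195); print('nuts',w.round(4))
E
python3 f.py
python3 - <<'E'
import cv2
im=cv2.imread('pics/b.png')[30:340,270:470]
cv2.imwrite('pics/c.png',cv2.resize(im,(387,600),interpolation=cv2.INTER_CUBIC))
E
```

```text
[[0.4122 0.3242 0.036 ]
 [0.5198 0.3387 0.036 ]
 [0.5511 0.1245 0.036 ]
 [0.442  0.1089 0.036 ]]
sides [0.109 0.216 0.11  0.217] [np.float64(-82.1), np.float64(-81.7), np.float64(7.7), np.float64(8.2)]
lip [[0.4386 0.2311 0.007 ]
 [0.5248 0.2412 0.007 ]] 0.0867468360338782 6.722497938219035
handle [[0.4688 0.3164 0.116 ]] lip-handle [ 0.0129 -0.0802 -0.109 ] -80.88403012078372
nuts [[0.4656 0.1585 0.0195]
 [0.5165 0.1702 0.0195]]
```

View pics/c.png

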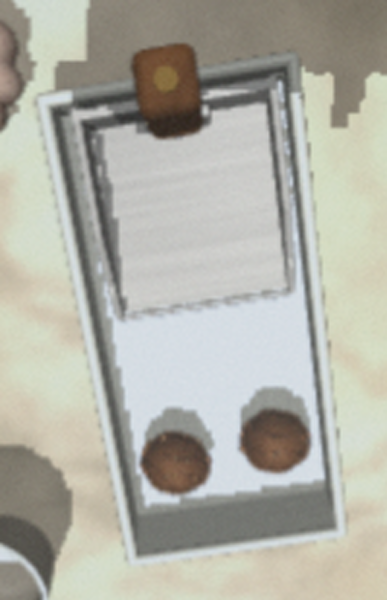

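Request:
jog_arm(series=[[[-0.0065,0.047,-0.02],0.5],[[-0.0065,0.047,-0.02],0.5],[[-0.006,0.0465,-0.02],0.5],[[0,0,0],0],[[0,0,0],0]])

```text
time_s: 2.05
position: [0.4766, 0.312, 0.2071]
orientation: [179.9, 0.4, 97.3]
wrist_force: [-0.6, -0.9, -0.1]
gripper_width: 0.0855
```

```bash
cat > st.py <<'E'
from h import *
s=arm.read_state(); print(s['time_s'],s['position'].round(4),s['orientation'].round(2),s['wrist_force'].round(1),s['moment'].round(2),round(s['gripper_width'],4),s['qpos'].round(1))
E
python3 st.py
```

```text
2.05 [0.4766 0.312  0.2071] [179.91   0.37  97.33] [-0.6 -0.9 -0.1] [ 0.01  0.01 -0.02] 0.0855 [-30.1  16.   -9.3 100.7   3.3  63.6 -33.1]
```

Request:
jog_arm(series=[[[-0.004,0.004,-0.04],0.1],[[-0.002,0.002,-0.04],0],[[0,0,0],0]])

```text
time_s: 2.42
position: [0.4756, 0.3125, 0.1273]
orientation: [179.6, 0.4, 97.3]
wrist_force: [0.2, -0.8, -0.3]
gripper_width: 0.0852
```

Run:
```python
from h import *
s,o,r=cam('side'); save(s,'d.png',(200,180,360,330),4)
exec(open('st.py').read())
```

```text
2.475 [0.4773 0.3134 0.1293] [179.42   0.32  97.26] [ 0.1 -0.3  0.9] [ 0.02  0.01 -0.01] 0.0853 [-30.5  20.4  -9.1 105.5   4.6  54.1 -34.5]
```

View pics/d.png

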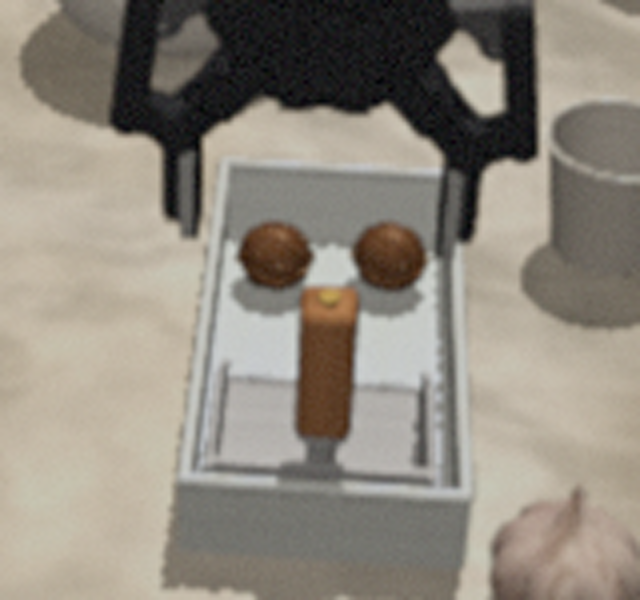

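Request:
jog_arm(series=[[[-0.008,0.007,-0.012],0.1],[[-0.002,0.004,-0.022],0.1],[[0,0.002,-0.022],0],[[0,0,0],0]])

```text
time_s: 2.98
position: [0.4707, 0.3292, 0.078]
orientation: [178.8, -0.0, 98.4]
wrist_force: [0.3, 0.1, 0.7]
gripper_width: 0.0853
```

```bash
python3 st.py
```

```text
2.975 [0.4707 0.3292 0.078 ] [ 1.7882e+02 -2.0000e-02  9.8380e+01] [0.3 0.1 0.7] [ 0.01 -0.01  0.01] 0.0853 [-32.1  24.1  -9.4 107.8   6.   47.5 -36.3]
```

Request:
jog_arm(series=[[[0,-0.012,-0.004],0],[[0,0,0],0],[[0,0,0],0]])

```text
time_s: 3.35
position: [0.4726, 0.3173, 0.077]
orientation: [178.5, -0.1, 98.3]
wrist_force: [0.0, 0.8, -0.7]
gripper_width: 0.085
```

```bash
python3 st.py
```

```text
3.35 [0.4726 0.3173 0.077 ] [ 1.7853e+02 -1.5000e-01  9.8340e+01] [ 0.   0.8 -0.7] [ 0.01  0.01 -0.01] 0.085 [-31.1  23.5  -9.2 108.9   5.9  46.7 -35.2]
```

Request:
jog_arm(series=[[[0,0,0],0],[[0,0,0],0],[[0,0,0],0],[[0,0,0],0],[[0,0,0],0],[[0,0,0],0]], fingers=0)

```text
time_s: 4.1
position: [0.4726, 0.3178, 0.0779]
orientation: [178.5, -0.2, 98.3]
wrist_force: [-0.4, -0.4, 0.9]
gripper_width: 0.0212
```

Run:
```python
from h import *
s,o,r=cam('side'); save(s,'e.png',(200,180,360,330),4)
exec(open('st.py').read())
```

```text
4.15 [0.4726 0.3179 0.078 ] [178.51  -0.19  98.34] [-0.4 -0.6  0.7] [-0.07  0.23  0.  ] 0.021 [-31.1  23.5  -9.2 108.8   5.9  46.8 -35.2]
```

View pics/e.png

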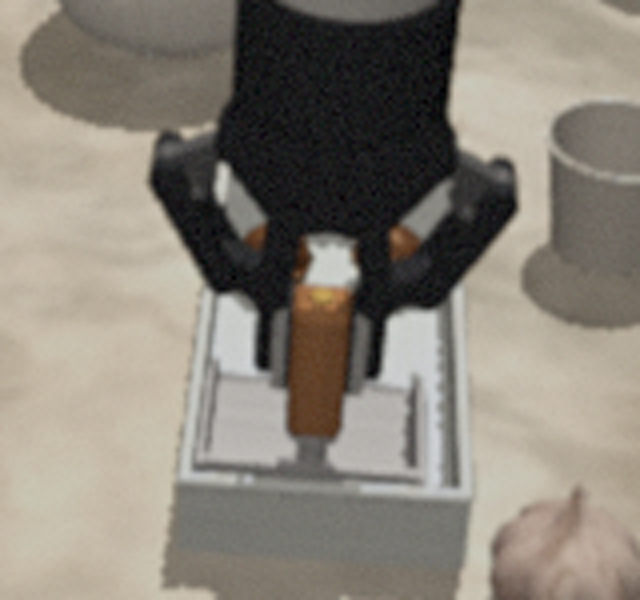

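Request:
jog_arm(series=[[[0.0015,-0.018,0],0],[[0.0015,-0.018,0],0],[[0.0015,-0.018,0],0],[[0,0,0],0]])

```text
time_s: 4.65
position: [0.478, 0.2586, 0.078]
orientation: [178.5, -0.1, 98.2]
wrist_force: [0.5, -1.7, 1.0]
gripper_width: 0.0216
```

```bash
python3 st.py
```

```text
4.65 [0.478  0.2586 0.078 ] [ 1.7846e+02 -1.4000e-01  9.8240e+01] [ 0.5 -1.7  1. ] [-0.35  0.12  0.06] 0.0216 [-26.1  21.2  -8.6 112.4   5.1  45.3 -29.4]
```

Request:
jog_arm(series=[[[0.002,-0.015,0],0],[[0.002,-0.012,0],0],[[0.001,-0.01,0],0],[[0.001,-0.006,0],0],[[0,0,0],0]])

```text
time_s: 5.28
position: [0.4843, 0.2134, 0.078]
orientation: [178.4, -0.2, 98.3]
wrist_force: [0.8, 1.1, 0.4]
gripper_width: 0.0213
```

Run:
```python
from h import *
exec(open('st.py').read())
s,o,r=cam('scene'); s2,o2,r2=cam('side')
for n,S in(('scene',(s,o,r)),('side',(s2,o2,r2))):
    for d in arm.silhouettes(n,'walnut_1')[:3]:
        c=np.argwhere(d['pixels']).mean(0)[::-1]; print(n,round(d['conf'],2),d['pixels'].sum(),c.round(1),onz(*S,[c],.02).round(3))
a=cv2.cvtColor(s['pixels'],4)[170:240,160:270]; b=cv2.cvtColor(s2['pixels'],4)[210:310,230:330]
cv2.imwrite('pics/f.png',np.hstack([cv2.resize(a,(440,400),interpolation=2)[:, :], cv2.resize(b,(400,400),interpolation=2)]))
```

```text
5.275 [0.4843 0.2134 0.078 ] [178.44  -0.21  98.25] [0.8 1.1 0.4] [-0.    0.06 -0.07] 0.0213 [-22.   19.9  -8.  114.3   4.4  44.5 -24.2]
scene 0.65 79 [216.2 206.5] [[0.471 0.148 0.02 ]]
scene 0.49 151 [232.3 196.9] [[0.519 0.16  0.02 ]]
side 0.69 195 [268.1 239.6] [[0.519 0.159 0.02 ]]
side 0.58 149 [297.8 237.6] [[0.467 0.139 0.02 ]]
side 0.15 2003 [236.9 167. ] [[ 0.647 -0.102  0.02 ]]
```

View pics/f.png

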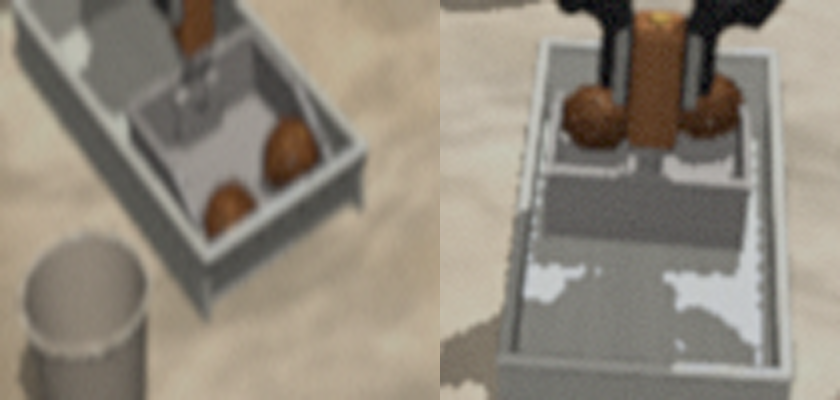

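Request:
jog_arm(series=[[[0,0,0.006],0],[[0,0,0.012],0],[[0,0,0.018],0],[[0,0,0.02],0],[[0,0,0.018],0],[[0,0,0.012],0],[[0,0,0],0]])

```text
time_s: 6.35
position: [0.4821, 0.2149, 0.1687]
orientation: [178.5, -0.2, 98.5]
wrist_force: [0.6, -0.9, -1.6]
gripper_width: 0.0214
```

```bash
cat > look.py <<'E'
import sys
from h import *
exec(open('st.py').read())
s,o,r=cam('scene'); s2,o2,r2=cam('side')
for n,S in(('scene',(s,o,r)),('side',(s2,o2,r2))):
    for d in arm.silhouettes(n,'walnut_1')[:4]:
        c=np.argwhere(d['pixels']).mean(0)[::-1]; print(n,round(d['conf'],2),d['pixels'].sum(),c.round(1),onz(*S,[c],float(sys.argv[2])).round(3))
P=[float(v) for v in sys.argv[3:6]] if len(sys.argv)>5 else arm.read_state()['position']-[0,0.04,.05]
t=[]
for S in((s,o,r),(s2,o2,r2)):
    c=proj(*S,P)[0].astype(int); x=np.clip(c[0]-55,0,402);y=np.clip(c[1]-55,0,274)
    t.append(cv2.resize(cv2.cvtColor(S[0]['pixels'],4)[y:y+110,x:x+110],(400,400),interpolation=2))
cv2.imwrite('pics/'+sys.argv[1],np.hstack(t))
E
python3 look.py g.png 0.105
```

```text
6.35 [0.4821 0.2149 0.1687] [178.54  -0.23  98.47] [ 0.6 -0.9 -1.6] [ 0.01 -0.03 -0.02] 0.0214 [-21.5  13.1  -8.5 109.8   2.7  55.8 -22.8]
scene 0.75 179 [221.8 159.7] [[0.515 0.198 0.105]]
scene 0.52 176 [212.9 175.9] [[0.471 0.151 0.105]]
side 0.71 220 [301.4 195.8] [[0.467 0.128 0.105]]
side 0.7 235 [271.8 203.1] [[0.514 0.166 0.105]]
```

View pics/g.png

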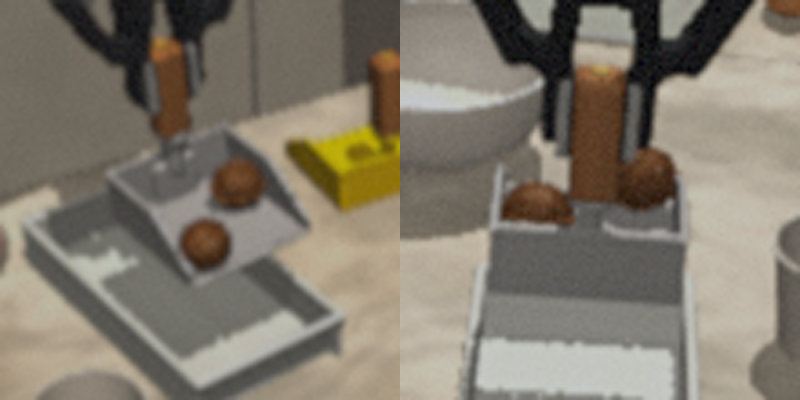

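Request:
jog_arm(series=[[[0,0,0],0.2],[[0,0,0],0.4],[[0,0,0],0.4],[[0,0,-0.003],0.5],[[0,0,-0.003],0.5],[[0,0,0],0.4],[[0,0,0],0.4],[[0,0,0],0.3],[[0,0,0],0]])

```text
time_s: 7.68
position: [0.4782, 0.2125, 0.1553]
orientation: [179.3, -0.1, 118.0]
wrist_force: [-0.4, 0.6, -1.3]
gripper_width: 0.0213
```

```bash
python3 look.py h.png 0.105
```

```text
7.675 [0.4782 0.2125 0.1553] [ 1.7934e+02 -1.1000e-01  1.1801e+02] [-0.4  0.6 -1.3] [0.03 0.02 0.02] 0.0213 [-18.9  14.1 -11.2 110.5   3.2  55.   -3.6]
scene 0.66 148 [222.1 162.4] [[0.511 0.188 0.105]]
scene 0.64 145 [223.1 178.5] [[0.486 0.131 0.105]]
side 0.45 211 [268.9 211.7] [[0.513 0.194 0.105]]
```

View pics/h.png

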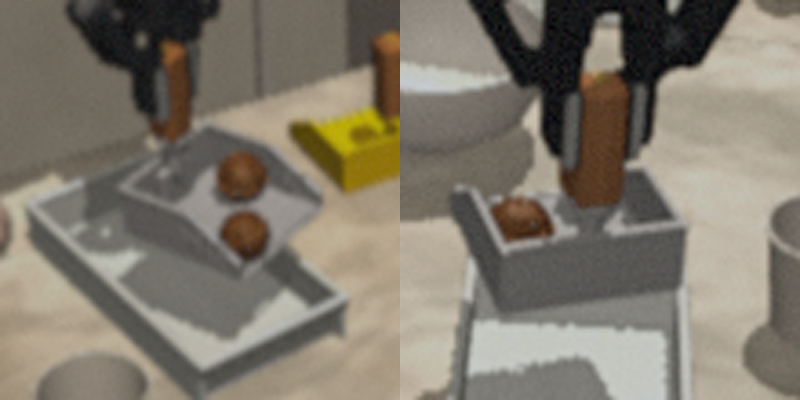

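Request:
jog_arm(series=[[[0.0094,-0.0177,0.004],0],[[0.0188,-0.0353,0.004],0],[[0.028,-0.053,0],0],[[0.028,-0.053,0],0],[[0.028,-0.053,0],0],[[-0.029,0.055,0],0],[[-0.012,0.022,0],0],[[0,0,0],0]])

```text
time_s: 8.88
position: [0.5537, 0.07, 0.1648]
orientation: [179.0, 0.0, 117.8]
wrist_force: [1.0, -0.4, -2.1]
gripper_width: 0.0214
```

```bash
python3 look.py i.png 0.03 0.6 0 0.08
```

```text
8.875 [0.5537 0.07   0.1648] [1.7905e+02 4.0000e-02 1.1776e+02] [ 1.  -0.4 -2.1] [ 0.02  0.02 -0.  ] 0.0214 [ -6.7  16.5  -5.7 105.8   1.7  56.9  14.7]
scene 0.72 151 [330.9 229.3] [[ 0.646 -0.056  0.03 ]]
scene 0.42 158 [324.7 239.5] [[ 0.617 -0.076  0.03 ]]
```

View pics/i.png

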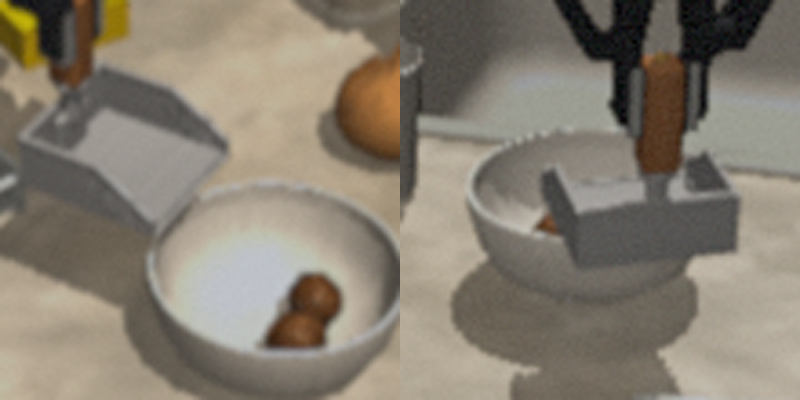

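Request:
jog_arm(series=[[[0.022,0.033,0],0],[[0.022,0.034,0],0],[[0.022,0.033,0],0],[[0,0,0],0],[[0,0,-0.03],0],[[0,0,-0.02],0],[[0,0,-0.012],0],[[0,0,0],0]])

```text
time_s: 10.07
position: [0.626, 0.159, 0.101]
orientation: [179.1, 0.5, 116.7]
wrist_force: [-0.1, -0.9, -0.7]
gripper_width: 0.0218
```

```bash
python3 look.py j.png 0.03
```

```text
10.075 [0.626 0.159 0.101] [179.1    0.46 116.73] [-0.1 -0.9 -0.7] [ 0.04  0.   -0.04] 0.0218 [-13.4  28.7  -6.4  96.7   4.2  53.9   5.2]
scene 0.75 164 [325.  237.6] [[ 0.621 -0.071  0.03 ]]
scene 0.74 3109 [320.  226.1] [[ 0.632 -0.036  0.03 ]]
scene 0.52 126 [313.7 230.6] [[ 0.612 -0.041  0.03 ]]
side 0.52 118 [242.8 171. ] [[ 0.624 -0.069  0.03 ]]
```

View pics/j.png

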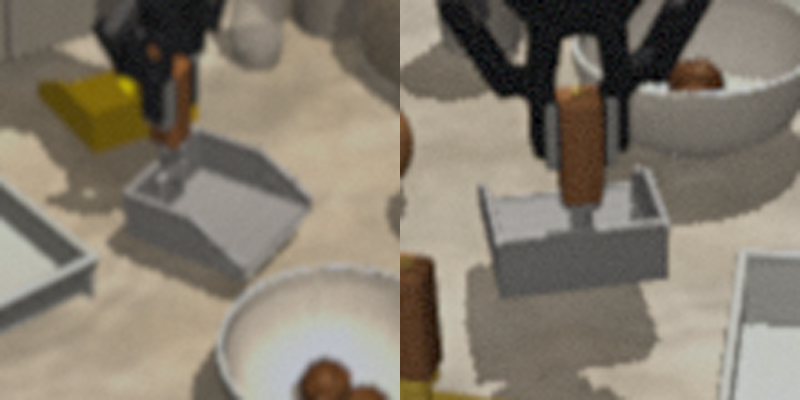

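Request:
jog_arm(series=[[[0,0,-0.012],0],[[0,0,-0.009],0],[[0,0,-0.004],0],[[0,0,-0.004],0],[[0,0,0],0]])

```text
time_s: 10.9
position: [0.6283, 0.161, 0.0739]
orientation: [178.7, 0.5, 116.8]
wrist_force: [-0.2, -0.1, 1.9]
gripper_width: 0.0215
```

```bash
python3 st.py
```

```text
10.9 [0.6283 0.161  0.0739] [178.72   0.49 116.8 ] [-0.2 -0.1  1.9] [-0.09  0.48 -0.02] 0.0215 [-13.6  30.5  -6.4  97.7   4.6  50.7   4.9]
```

Contact at the expected height (about +4 N relative to hanging). Now I release the handle, then rise straight.

Request:
jog_arm(series=[[[0,0,0],0],[[0,0,0],0],[[0,0,0],0],[[0,0,0],0],[[0,0,0],0],[[0,0,0.03],0],[[0,0,0.05],0],[[0,0,0.05],0],[[0,0,0],0],[[0,0,0],0]], fingers=1)

```text
time_s: 12.15
position: [0.6277, 0.1609, 0.2069]
orientation: [178.7, 0.5, 116.8]
wrist_force: [-0.2, -0.2, -0.3]
gripper_width: 0.0855
```

```bash
python3 look.py k.png 0.03 0.64 0.05 0.04
python3 - <<'E'
from h import *
for n in('scene','side'):
    s,o,r=cam(n)
    for d in arm.silhouettes(n,'bowl')[:2]:
        c=np.argwhere(d['pixels']).mean(0)[::-1]; print(n,round(d['conf'],2),d['pixels'].sum(),onz(s,o,r,[c],.05).round(3))
E
```

```text
12.15 [0.6277 0.1609 0.2069] [178.72   0.48 116.82] [-0.2 -0.2 -0.3] [-0.01  0.03  0.03] 0.0855 [-13.3  22.9  -6.7  91.    3.2  64.9   6. ]
scene 0.72 179 [313.1 231.2] [[ 0.61  -0.042  0.03 ]]
scene 0.66 173 [323.9 238.1] [[ 0.618 -0.071  0.03 ]]
side 0.6 120 [243.5 171. ] [[ 0.623 -0.069  0.03 ]]
scene 0.68 3045 [[ 0.618 -0.053  0.05 ]]
side 0.56 2530 [[ 0.618 -0.045  0.05 ]]
```

View pics/k.png

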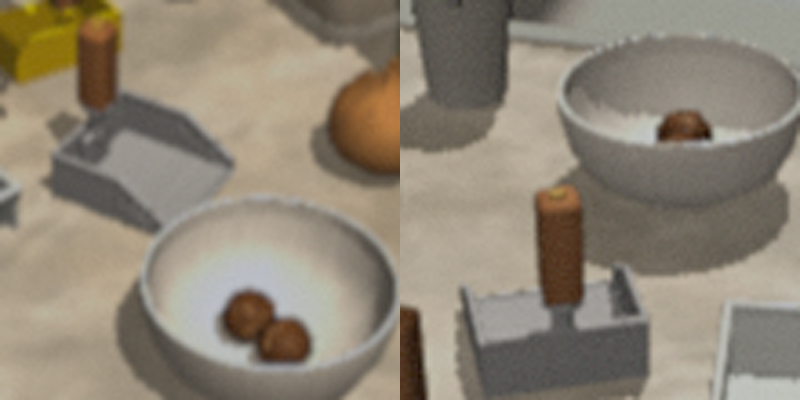

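Request:
jog_arm(series=[[[0,0,0.02],0],[[0,0,0],0],[[0,0,0],0],[[0,0,0],0],[[0,0,0],0],[[0,0,0],0],[[0,0,0],0],[[0,0,0],0],[[0,0,0],0],[[0,0,0],0]])

```text
time_s: 13.8
position: [0.6263, 0.1604, 0.2231]
orientation: [179.1, 0.4, 116.8]
wrist_force: [-0.4, 0.2, -0.1]
gripper_width: 0.0853
```

Run:
```python
from h import *
s,o,r=cam('scene')
for d in arm.silhouettes('scene','walnut_1')[:2]:
    c=np.argwhere(d['pixels']).mean(0)[::-1]; print(round(d['conf'],2),d['pixels'].sum(),c.round(1),onz(s,o,r,[c],.03).round(3))
print(arm.job_done())
```

```text
0.56 167 [313.5 230.5] [[ 0.612 -0.041  0.03 ]]
0.53 150 [324.  238.8] [[ 0.617 -0.073  0.03 ]]
the job is handed in; nothing more can be done
None
```

I scooped both walnuts out of the tray, tipped them into the white bowl and stood the steel scoop upright on the worktop. I handed the job in at about 14 s; it reports no verdict.

- **Tipping:** The moves only turn about the vertical, so I could not tilt the scoop. Instead I ran it fast over the bowl and reversed it sharply, and both nuts flew out over the lip into the bowl.
- **Bowl:** The pictures before and after put its centre at about (0.618, -0.05), within about 2 mm, so it has not visibly moved.
- **Walnuts:** In the last look both lie in the bowl, about 11 to 22 mm from its axis. They moved less than 3 mm over the last 1.7 s. The scene camera shows both. The side camera's detector found only one, because the rim hides the other.
- **Scoop:** It stands upright at about (0.63, 0.16). It touched down at the expected height, and I saw the arm clear above it with the gripper open.
- **Contact checks:** The forces I read between moves stayed within a few newtons. I had no direct measure of force between fingers and nuts, but the fingertips stayed well above them in the scoop.

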